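# Unpin the bearing box and hold its sprung lid at the pointer

### The job

Draw the red-handled locking pin out of the front of the green bearing box and lay it fully home in the yellow notch beside it, letting go of it while the lid is still shut. Then lift the sprung lid until it lines up with the orange pointer at its side, and finish still holding it steady at that angle: do not let go. Leave the pointer and everything else on the bench where they are.

Things in the scene. Friction and masses are not known exactly. Their poses are not given: they have to be found in the camera images.
- dustbox: Green steel box fixed to the bench, 200 (x) x 260 (y) x 100 mm high. Origin: centre of its underside; x points from its front (near the robot) to its back, y to its left. Yaw varies; lid, pin, notch and pointer share it. In its frame the pin is at y +90, the yellow notch block at y 153 to 197, x -106 to -56, up to 91 high, the pointer outside the right wall at y -145 to -151.
- pin: Steel pin, lying level, 70 g. Origin: on its axis where shank meets collar; x along the shank to the tip. Shank 10 mm diameter, 60 long; collar 22 diameter, x -4 to 0; red round grip 16 diameter, x -46 to -4; balance point x 18. Starts fully in the bore, axis 74 above the bench, grip towards the robot. Pulls out along its -x without a catch, clear after 61. Pinch the grip from above.
- bore (a point): Where the pin's origin is when it is fully in the bore; x points into the bore. The bore is 12 square through the lid's hanging tongue (6 thick) and a 40 deep lug behind it.
- notch (a point): Origin of the pin when fully home in the yellow notch; x: where the shank must point. Open-topped level channel along x, 14 mm wide, 50 long (1 to 51 beyond this point), floor 5 below this point, walls to 5 above, then a 45 degree flare to 17 above. Collar and grip stay outside, robot side. 85 left of the bore, same height: lay the pin in from above, held as it came out, and let go.
- lid (a joint): Lid angle, rad: 0 shut, grows as the front rises, stop at 1.3. Aluminium plate 200 x 260 x 6 mm, about 0.45 kg, white stripe along its right edge, hinged along the back of the box. Spring and weight close it: about 4 N up at the handle starts it, about 8 N up at 0.8 rad; it falls shut if released. The pin locks it.
- lid_handle (a point): Centre of the black handle, turning with the lid: round bar 22 mm diameter, 40 long along the box's y, on a 12 wide stem in front of the lid's front edge (23 free between bar and lid); 240 in front of the hinge line, 4 above it, 104 above the bench when shut. Free all round but for the stem: pinch it end to end from above (40 wide); it turns between the fingers as the lid rises.
- lid_hinge (a point): Middle of the lid's hinge line, 100 above the bench at the back of the box; the line runs along the box's y. The handle moves on a circle about it.
- pointer (a joint): Angle of the orange pointer about the same hinge line, rad, same zero and sense as the lid: when the lid's value equals this one the lid lies along the pointer. Different each time, 0.45 to 0.85. Held by stiff friction; must not be moved.
- pointer_tip (a point): Tip of the orange pointer, a bar 170 long, 5 wide, 6 high, just outside the lid's right-hand edge, from the hinge line.
- bearing: Loose steel ring 52 diameter, 15 high, lying on the bench in front of the box. Origin: centre of underside. Leave alone.
- socket: Loose steel socket, 28 diameter, 34 high, standing to the left of the box. Origin: centre of underside. Leave alone.
- wrench: Loose steel spanner 170 long, lying flat in front of the box, under the pin. Origin: underside, near its middle; x along it. Leave alone.
- spraycan: Loose white and red can, 60 diameter, 190 high. Origin: centre of underside. Leave alone.
- mug: Loose blue mug, 76 diameter, 90 high, its handle to its +y. Origin: centre of underside. Leave alone.
- carton: Loose cardboard box 90 x 120 x 60 high. Origin: centre of underside. Leave alone.
- oilbottle: Loose blue bottle, yellow cap, 68 diameter, 160 high. Origin: centre of underside. Leave alone.

How it is judged:
By the outcome, as a careful person would: the job done as asked, in the order asked, and still so for the second after the job is handed in, while the arm keeps its last pose, push and grip.
It also fails if it takes over 58 s, if anything falls off the work surface, if the arm or the gripper's body presses on something with over 40 N, if the wrist force passes 120 N, or if a joint passes its speed limit or range.

### The arm

A 7-joint arm with a two-finger parallel gripper is mounted at the origin on the work surface. World frame = base frame: x ahead of the robot, y to its left, z up, the work surface at z = 0. Lengths are in m, angles in degrees, forces in N, time in s.
With the tool pointing down it reaches from about 0.425 to 0.875 m from the base axis. Payload 4.7 kg.
Tool frame: the origin (TCP) lies midway between the tips of the shut fingers; the grasp point (between the pads) lies 19 mm behind it; z points along the fingers, y is the line along which they close (so a half turn about z gives the same grasp; the last joint's range is limited). The gripper opens to 87 mm and grips with 3 to 60 N. Pads are 19 mm wide; open, the fingers measure 117 mm over their backs; the gripper's body (75 mm by 190 mm) begins 51 mm behind the grasp point.
Start: joints at [73.688, 18.392, -4.016, 83.108, 1.295, 78.541, -3.26], TCP at [0.191, -0.621, 0.223] pointing down, gripper open.
Joint ranges: [-163.93, 163.93], [-17.29, 119.83], [-79.2, 71.16], [3.27, 140.29], [-89.18, 269.18], [5.43, 117.66], [-154.24, 154.24]. Speed limits (degrees/s): [147.25, 147.25, 180, 180, 180, 180, 180].

### API

Orientations are given as [roll, pitch, yaw] about the fixed x, y, z axes, in that order (R = Rz(yaw) Ry(pitch) Rx(roll)).
In Python, from cell import env gives the robot as it stands. The module is installed in compiled form; this text tells all that it offers.
- The arm moves only by the tool send_rows, never from a script. Its argument "series" is a list of rows, each an object with "travel": the shift along the tool's x, y, z in cm, a list of three; "dr": the turn, a rotation vector about the tool's x, y, z in degrees, a list of three; "claw": the finger opening in cm, from 0 to 8.7. In form: [{"travel": [tx, ty, tz], "dr": [wx, wy, wz], "claw": claw}, ...]. A call has 1 to 12 rows; each row is the pose to reach, as a shift and turn from the pose commanded when the call began, along the tool's axes at that moment; what a row does not reach only later rows make up. A row lasts 1/12 s, in which the tool goes at most 41.7 mm and 7.16 degrees, less where a joint would pass 70% of its speed; a pose out of reach is approached as far as the arm can. A call with a gripper value outside its range is refused whole. The fingers move at their own pace and stop on an object; "grip_force" is the grip in N (left out, the last holds). Time passes only in rows, so rows that repeat a pose let the fingers close. It gives the time, the measured TCP pose, the force and the opening at its end, in the units of the state.
- env.get_obs(): the state, without advancing time (a new reading comes with each control period).
- env.read_camera(name): name is "scene" or "top" or "wrist"; returns the picture (420x560x3 uint8, blue, green, red); there is no depth.
- env.calibration(name): a dict with "fx", "fy", "cx", "cy" (pixels), "distortion" ([k1, k2, p1, p2, k3] as OpenCV has them; the pictures are not rectified), "cam_to_world" (4x4, takes a point from camera to world coordinates). Camera axes: x right, y down, z forward; pixel columns grow to the right and rows downward; lengths in m; the calibration is good to about 2 mm. A picture is of the moment at which its call begins: read the wrist's pose just before it. calibration takes no time and is no camera call; for the wrist camera it gives the pose at the moment of the call.
- env.sign_off(): hands the job in, once; it reports no verdict.
The state is a dict: "time_s": time; "qpos": joint angles; "joint_velocities": joint speeds; "effort": joint torques, N m; "tool_pos": TCP position; "tool_rot": TCP orientation; "force": force on the tool from outside, world axes, zero at the start; "wrist_torque": the same for the moment, N m; "grip_width": finger opening in m.
Only numpy, scipy, OpenCV 4.12 (cv2) and the standard library are available. Lean on these libraries where they do the work, as an engineer would, in place of code of your own. Each camera call takes 0.05 s, during which the arm holds its last target. There are 200 camera calls.

## Working session

There is one attempt and no reset: what is moved stays moved. The work goes in short steps, Python scripts to look and compute and a tool call to move; the robot and the scene stay as the last step left them, time stands still between calls to the robot, and variables do not carry over. Pictures are saved under pics/ and viewed, on a budget of 10 in all, crops included, one or two more only if the job needs it, and the job is handed in when it is done.

Besides the shell and the picture viewer there is one more tool, called by a JSON object that holds its "api" and its "payload". send_rows: Moves the arm, as the interface text tells. Its arguments: {"type":"object","properties":{"series":{"type":"array"},"grip_force":{"type":"number"}},"required":["series"]}

```bash
mkdir -p pics
python3 - <<'E'
from cell import env
import cv2,numpy as np
o=env.get_obs();print(o)
for n in("scene","top"):
    c=env.calibration(n);print(n,c)
    cv2.imwrite(f"pics/{n}1.png",env.read_camera(n))
E
```

```text
{'time_s': 0.0, 'qpos': array([73.68926963, 18.4379947 , -4.01412269, 83.17868228,  1.2955176 ,
       78.53949118, -3.25947868]), 'joint_velocities': array([ 0.06461204,  0.0465837 ,  0.03231093,  0.01925583, -0.00777401,
        0.0672062 , -0.00514143]), 'effort': array([ 5.80588294e-04, -4.91288424e+01, -4.03676005e-01, -3.12530673e+01,
       -6.37987931e-02,  4.37390408e-02,  1.95732950e-04]), 'tool_pos': array([ 0.19109115, -0.62067327,  0.22144027]), 'tool_rot': array([-1.79889102e+02,  6.85323457e-03,  1.71198580e+01]), 'force': array([0.05261769, 0.02960119, 1.08454838]), 'wrist_torque': array([ 0.01552215,  0.02393646, -0.0401951 ]), 'grip_width': 0.0871429439445276}
scene {'fx': 520.8612898315936, 'fy': 520.8612898315936, 'cx': 272.52420629462625, 'cy': 209.9628457606593, 'distortion': array([-0.09975337,  0.        ,  0.        ,  0.        ,  0.        ]), 'cam_to_world': array([[ 0.85798623,  0.38201178, -0.34340447,  1.12339219],
       [ 0.51364484, -0.63107673,  0.58130126, -0.89198494],
       [ 0.00534936, -0.6751364 , -0.73767352,  1.21223352],
       [ 0.        ,  0.        ,  0.        ,  1.        ]])}
top {'fx': 524.2935387311744, 'fy': 524.2935387311744, 'cx': 270.5748955453183, 'cy': 218.5981308942864, 'distortion': array([-0.19056923,  0.        ,  0.        ,  0.        ,  0.        ]), 'cam_to_world': array([[ 1.73321651e-02, -9.91599201e-01,  1.28181984e-01,
         4.16459422e-01],
       [-9.99843967e-01, -1.76264658e-02, -1.16185309e-03,
        -1.57029298e-02],
       [ 3.41148794e-03, -1.28141846e-01, -9.91749983e-01,
         1.44309567e+00],
       [ 0.00000000e+00,  0.00000000e+00,  0.00000000e+00,
         1.00000000e+00]])}
```

View pics/scene1.png

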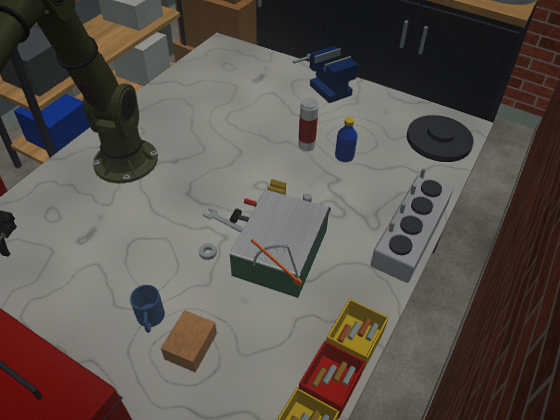

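View pics/top1.png

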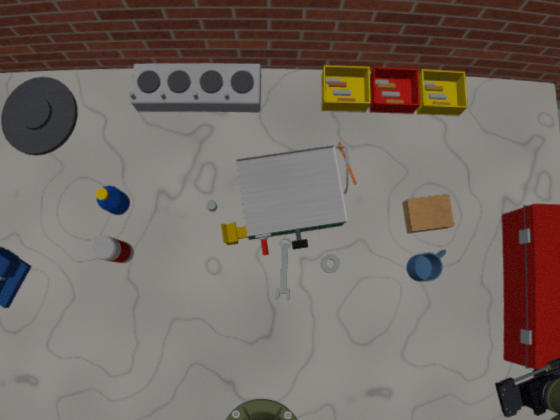

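The scene view shows the box at about (280,240) with the pin's grip on the near side at (250,202) and the orange pointer from (300,283) to (252,240). In the top view the lid corners are at about (237,160), (337,148), (346,221) and (245,238), the pin grip at (265,246) and the handle at (300,243). I'll enlarge both.

Run:
```python
import cv2
a=cv2.imread("pics/top1.png")[135:265,215:365];cv2.imwrite("pics/topc.png",cv2.resize(a,None,fx=4.6,fy=4.6,interpolation=cv2.INTER_CUBIC))
a=cv2.imread("pics/scene1.png")[170:300,195:345];cv2.imwrite("pics/scenec.png",cv2.resize(a,None,fx=4.6,fy=4.6,interpolation=cv2.INTER_CUBIC))
```

```text
(no output)
```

View pics/topc.png

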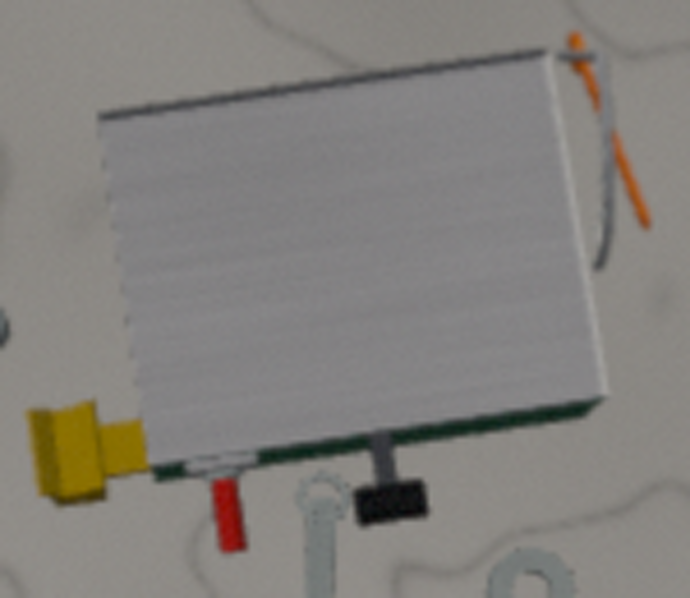

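View pics/scenec.png

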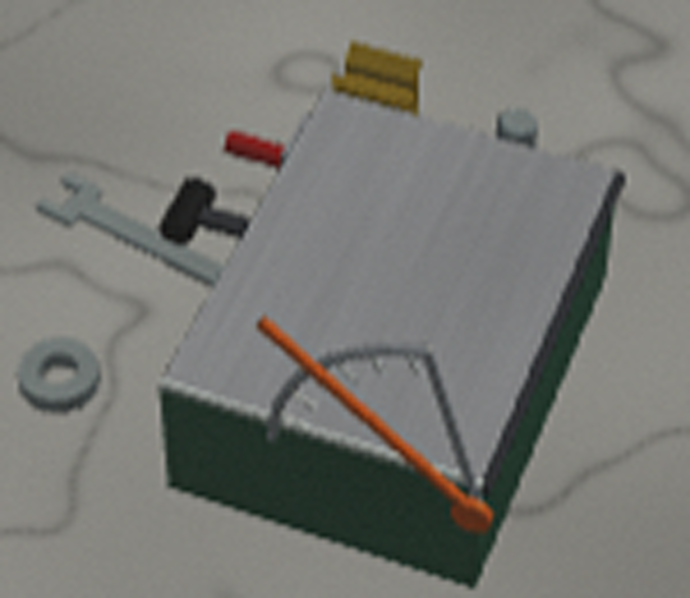

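Top crop: lid front corners (149,468) and (607,397), back right (549,52), handle (391,501), grip end (235,551), pointer tip (647,226). Scene crop: handle (190,210), grip end (228,143), pointer tip (262,322), pivot (472,513), lower box corners (168,487) and (473,586). Next I fit the pose and the pointer angle.

```bash
cat > h.py <<'E'
import numpy as np,cv2,json
from scipy.spatial.transform import Rotation as R
def proj(c,P):
    T=np.linalg.inv(c["cam_to_world"]);K=np.array([[c["fx"],0,c["cx"]],[0,c["fy"],c["cy"]],[0,0,1]])
    return cv2.projectPoints(np.atleast_2d(P).astype(float),cv2.Rodrigues(T[:3,:3])[0],T[:3,3],K,c["distortion"])[0][:,0]
def b2w(p,P): # p=x,y,yaw(rad)
    return R.from_euler('z',p[2]).apply(np.atleast_2d(P))+[p[0],p[1],0]
def tool(o): return o["tool_pos"],R.from_euler('xyz',o["tool_rot"],degrees=True)
def go(o,pos,rot): # target in tool axes: cm, deg
    t,r=tool(o); return (r.inv().apply(np.array(pos)-t)*100).round(2),np.degrees((r.inv()*rot).as_rotvec()).round(2)
E
cat > fit.py <<'E'
from h import *
from cell import env
from scipy.optimize import least_squares
ct,cs=env.calibration("top"),env.calibration("scene")
tp=lambda a:[a]
def pts(th):
    tip=[.1-.17*np.cos(th),-.148,.1+.17*np.sin(th)]
    T=[[-.1,.13,.104],[-.1,-.13,.104],[.1,-.13,.104],[-.14,0,.11],[-.153,.09,.078],tip]
    S=[[-.14,0,.106],[-.153,.09,.076],[.1,-.151,.1],[-.1,-.13,0],[.1,-.13,0],tip]
    return T,S
UT=np.array([[149,468],[607,397],[549,52],[391,501],[235,551],[647,226]])/4.6+[215,135]
US=np.array([[190,210],[228,143],[472,513],[168,487],[473,586],[262,322]])/4.6+[195,170]
def f(p):
    T,S=pts(p[3]);return np.r_[(proj(ct,b2w(p,T))-UT).ravel(),(proj(cs,b2w(p,S))-US).ravel()]
s=least_squares(f,[.55,0,0.1,.6],loss='soft_l1');print(s.x,np.degrees(s.x[2]));print(s.fun.reshape(-1,2).round(1).tolist())
for n,P in dict(grip=[-.130,.09,.074],bore=[-.107,.09,.074],notch=[-.107,.175,.074],handle=[-.14,0,.104],hinge=[.1,0,.1]).items():print(n,b2w(s.x,P)[0].round(4), np.hypot(*b2w(s.x,P)[0][:2]).round(3))
E
python3 fit.py
```

```text
[ 0.6643995  -0.0689055   0.17536359  0.73174598] 10.047593362275064
[[-0.1, -0.7], [-0.2, -1.0], [-1.1, -0.2], [-0.0, -0.6], [-0.1, -0.1], [-0.3, -0.7], [-1.6, -0.5], [-1.3, -1.2], [-0.7, 1.0], [-0.4, -0.1], [0.1, -0.0], [-1.2, 0.0]]
grip [ 0.5207 -0.003   0.074 ] 0.521
bore [0.5433 0.001  0.074 ] 0.543
notch [0.5285 0.0847 0.074 ] 0.535
handle [ 0.5265 -0.0933  0.104 ] 0.535
hinge [ 0.7629 -0.0515  0.1   ] 0.765
```

Run:
```python
from h import *
from cell import env
p=[.6644,-.0689,.17536]
t=b2w(p,[-.135,.085,.2])[0]
print(t,go(env.get_obs(),t,R.from_euler('xyz',[180,0,10],degrees=True)))
```

```text
[ 0.51664106 -0.00875603  0.2       ] (array([ 49.12, -48.9 ,   2.23]), array([-0.1 ,  0.01,  7.12]))
```

{"api": "send_rows", "payload": {"series": [{"travel":[4,-4,0.2],"dr":[0,0,0.6],"claw":5},{"travel":[6,-6,0.3],"dr":[0,0,1.2],"claw":5},{"travel":[8.5,-8.5,0.4],"dr":[0,0,1.8],"claw":5},{"travel":[11,-11,0.5],"dr":[0,0,2.4],"claw":5},{"travel":[13.5,-13.5,0.6],"dr":[0,0,3],"claw":5},{"travel":[16,-16,0.7],"dr":[0,0,3.6],"claw":5},{"travel":[18.5,-18.5,0.8],"dr":[0,0,4.2],"claw":5},{"travel":[21,-21,0.9],"dr":[0,0,4.8],"claw":5},{"travel":[23.5,-23.5,1],"dr":[0,0,5.4],"claw":5},{"travel":[26,-26,1.1],"dr":[0,0,6],"claw":5},{"travel":[28.5,-28.5,1.2],"dr":[0,0,6.5],"claw":5},{"travel":[31,-31,1.4],"dr":[0,0,7.1],"claw":5}]}}

```text
time_s: 1.1
tool_pos: [0.3967, -0.232, 0.2084]
tool_rot: [180.0, 0.0, 10.0]
force: [0.8, -0.8, -0.5]
grip_width: 0.0504
```

{"api": "send_rows", "payload": {"series": [{"travel":[0,0,0],"dr":[0,0,0],"claw":5}]}}

```text
time_s: 1.18
tool_pos: [0.3996, -0.2262, 0.2083]
tool_rot: [-179.9, -0.1, 10.6]
force: [0.6, -0.1, 0.6]
grip_width: 0.05
```

Run:
```python
from h import *
from cell import env
p=[.6644,-.0689,.17536]
t=b2w(p,[-.135,.085,.2])[0]
print(t,go(env.get_obs(),t,R.from_euler('xyz',[180,0,10],degrees=True)))
```

```text
[ 0.51664106 -0.00875603  0.2       ] (array([ 15.5 , -19.22,   0.9 ]), array([-0.13, -0.09,  0.61]))
```

{"api": "send_rows", "payload": {"series": [{"travel":[1.6,-2,0.1],"dr":[0,0,0],"claw":5},{"travel":[4,-5,0.2],"dr":[0,0,0],"claw":5},{"travel":[6.4,-8,0.4],"dr":[0,0,0],"claw":5},{"travel":[9,-11.2,0.6],"dr":[0,0,0],"claw":5},{"travel":[11.5,-14.4,0.8],"dr":[0,0,0],"claw":5},{"travel":[13.6,-17,0.9],"dr":[0,0,0],"claw":5},{"travel":[15,-18.6,0.9],"dr":[0,0,0],"claw":5},{"travel":[15.5,-19.2,0.9],"dr":[0,0,0],"claw":5},{"travel":[15.5,-19.2,0.9],"dr":[0,0,0],"claw":5},{"travel":[15.5,-19.2,0.9],"dr":[0,0,0],"claw":5}]}}

```text
time_s: 2.02
tool_pos: [0.515, -0.0189, 0.1991]
tool_rot: [180.0, 0.1, 10.0]
force: [0.2, -0.4, -0.4]
grip_width: 0.0501
```

Run:
```python
from h import *
from cell import env
o=env.get_obs();print(o["tool_pos"],o["tool_rot"],o["force"],o["time_s"])
c=env.calibration("wrist");im=env.read_camera("wrist");cv2.imwrite("pics/w1.png",im);np.save("w1.npy",c,allow_pickle=True)
p=[.6644,-.0689,.17536]
P=b2w(p,[[-.153,.09,.082],[-.111,.09,.082],[-.14,0,.115],[-.107,.175,.074],[-.1,.13,.104]])
print(proj(c,P).round(1),c["cam_to_world"].round(3))
```

```text
[ 0.51496185 -0.01890907  0.19906808] [1.79974209e+02 8.71687737e-02 9.99420718e+00] [ 0.16791982 -0.42040617 -0.3655611 ] 2.0167
[[260.4 221.6]
 [259.6 168.7]
 [387.2 217.4]
 [151.6 162.5]
 [200.3 158.1]] [[ 0.173 -0.95  -0.258  0.585]
 [-0.985 -0.167 -0.046 -0.007]
 [ 0.001  0.263 -0.965  0.361]
 [ 0.     0.     0.     1.   ]]
```

View pics/w1.png

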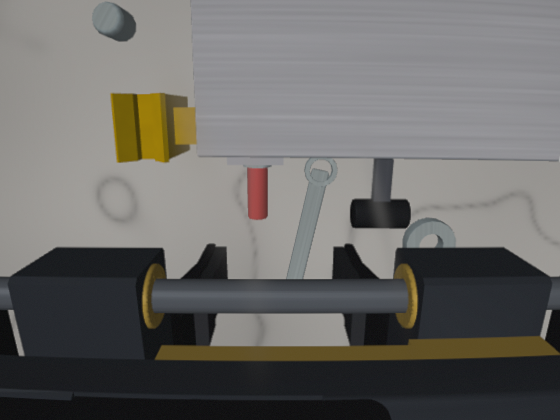

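The wrist view shows the grip from (258,166) to (258,218), handle centre (380,213), lid corner (197,156), and the notch block's front edge from (118,161) to (168,161). I'll refit with these.

```bash
cat >> fit.py <<'E'
print("---refit")
cw=np.load("w1.npy",allow_pickle=True).item()
W=[[-.153,.09,.078],[-.14,0,.112],[-.1,.13,.106],[-.106,.197,.091],[-.106,.153,.091],[-.1,.09+.0,.106]]
UW=np.array([[258,218],[380.5,213],[197,156],[118,161],[168,161],[257,156.5]])
g=lambda p:np.r_[f(p)*1.0,.8*(proj(cw,b2w(p,W))-UW).ravel()]
s=least_squares(g,s.x,loss='soft_l1');print(s.x.tolist(),np.degrees(s.x[2]));print(s.fun.reshape(-1,2).round(1).tolist())
h=lambda q:(proj(cw,b2w(q,W))-UW).ravel()
s2=least_squares(h,s.x[:3]);print("wrist only",s2.x,np.degrees(s2.x[2]),s2.fun.round(1))
for q in(s.x,s2.x):print(b2w(q,[[-.132,.09,.074],[-.14,0,.104]]).round(4).tolist())
E
python3 fit.py
```

```text
[ 0.6643995  -0.0689055   0.17536359  0.73174598] 10.047593362275064
[[-0.1, -0.7], [-0.2, -1.0], [-1.1, -0.2], [-0.0, -0.6], [-0.1, -0.1], [-0.3, -0.7], [-1.6, -0.5], [-1.3, -1.2], [-0.7, 1.0], [-0.4, -0.1], [0.1, -0.0], [-1.2, 0.0]]
grip [ 0.5207 -0.003   0.074 ] 0.521
bore [0.5433 0.001  0.074 ] 0.543
notch [0.5285 0.0847 0.074 ] 0.535
handle [ 0.5265 -0.0933  0.104 ] 0.535
hinge [ 0.7629 -0.0515  0.1   ] 0.765
---refit
[0.6652821675867697, -0.06814374159410032, 0.1680547419217323, 0.7306850059598595] 9.628827439275527
[[-0.7, -1.3], [-0.7, -1.0], [-1.0, -0.3], [-0.7, -0.9], [-0.9, -0.7], [-0.6, -0.6], [-1.0, -0.8], [-0.6, -1.4], [-0.8, 1.0], [-0.2, -0.4], [0.1, -0.0], [-1.2, -0.2], [0.4, 0.1], [2.6, 1.5], [0.5, -0.3], [-4.3, 0.2], [2.6, 0.2], [-1.1, -0.5]]
wrist only [ 0.66548161 -0.06780995  0.16942527] 9.707352805380355 [ 0.4  0.   3.2  1.5  0.4 -0.5 -5.6  0.3  3.1  0.2 -1.6 -0.9]
[[0.5201, -0.0015, 0.074], [0.5273, -0.0916, 0.104]]
[[0.5202, -0.0014, 0.074], [0.5275, -0.0914, 0.104]]
```

```bash
cat > g.py <<'E'
from h import *
from cell import env
import sys
p=[.6653,-.0681,.169]
o=env.get_obs();print(o["time_s"],o["tool_pos"].round(4),o["tool_rot"].round(2),"F",o["force"].round(1),o["grip_width"].round(4))
if len(sys.argv)>3:
    t=b2w(p,[float(a) for a in sys.argv[1:4]])[0]
    print(t.round(4),go(o,t,R.from_euler('xyz',[180,0,9.7],degrees=True)))
t,r=tool(o);print("in box",(R.from_euler('z',-p[2]).apply(t-[p[0],p[1],0])).round(4))
E
python3 g.py -.132 .09 .055
```

```text
Traceback (most recent call last):
  File "g.py", line 5, in <module>
    o=env.get_obs();print(o["time_s"],o["tool_pos"].round(4),o["tool_rot"].round(2),"F",o["force"].round(1),o["grip_width"].round(4))
                                                                                                            ^^^^^^^^^^^^^^^^^^^^^
AttributeError: 'float' object has no attribute 'round'
```

```bash
sed -i 's/o\["grip_width"\].round(4)/o["grip_width"]/' g.py; python3 g.py -.132 .09 .055
```

```text
2.0667 [ 0.5149 -0.0198  0.1992] [1.7995e+02 8.0000e-02 9.8900e+00] F [-0.8 -0.1  0.2] 0.05015302987316315
[ 0.52   -0.0016  0.055 ] (array([ 0.84, -1.71, 14.41]), array([0.05, 0.08, 0.19]))
in box [-0.1402  0.073   0.1992]
```

{"api": "send_rows", "payload": {"series": [{"travel":[0.8,-1.7,1.5],"dr":[0,0,0.2],"claw":5},{"travel":[0.8,-1.7,4],"dr":[0,0,0.2],"claw":5},{"travel":[0.8,-1.7,7],"dr":[0,0,0.2],"claw":5},{"travel":[0.8,-1.7,9.5],"dr":[0,0,0.2],"claw":5},{"travel":[0.8,-1.7,11.5],"dr":[0,0,0.2],"claw":5},{"travel":[0.8,-1.7,13],"dr":[0,0,0.2],"claw":5},{"travel":[0.8,-1.7,14],"dr":[0,0,0.2],"claw":5},{"travel":[0.8,-1.7,14.4],"dr":[0,0,0.2],"claw":5},{"travel":[0.8,-1.7,14.4],"dr":[0,0,0.2],"claw":5},{"travel":[0.8,-1.7,14.4],"dr":[0,0,0.2],"claw":5}]}}

```text
time_s: 2.9
tool_pos: [0.521, -0.0003, 0.0562]
tool_rot: [180.0, -0.1, 9.8]
force: [0.4, -0.3, 0.2]
grip_width: 0.05
```

```bash
python3 g.py -.132 .09 .055; python3 -c "
from cell import env;import cv2;cv2.imwrite('pics/w2.png',env.read_camera('wrist'))"
```

```text
2.9 [ 5.21e-01 -3.00e-04  5.62e-02] [ 1.7996e+02 -5.0000e-02  9.7600e+00] F [ 0.4 -0.3  0.2] 0.04997522395046946
[ 0.52   -0.0016  0.055 ] (array([-0.11,  0.11,  0.12]), array([ 0.04, -0.05,  0.06]))
in box [-0.1309  0.0911  0.0562]
```

View pics/w2.png

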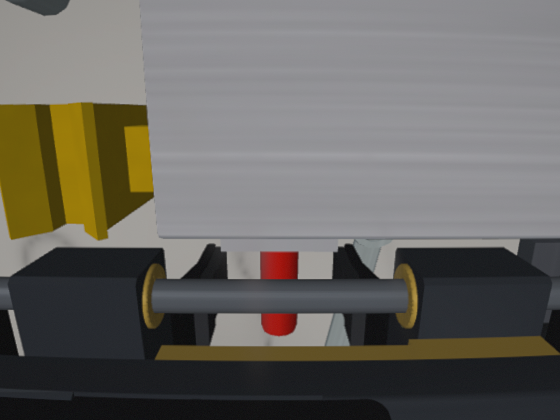

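The grip, at (279,290), sits centred between the fingers and square to them. I close on it.

{"api": "send_rows", "payload": {"series": [{"travel":[0,0,0],"dr":[0,0,0],"claw":1},{"travel":[0,0,0],"dr":[0,0,0],"claw":1},{"travel":[0,0,0],"dr":[0,0,0],"claw":1},{"travel":[0,0,0],"dr":[0,0,0],"claw":1},{"travel":[0,0,0],"dr":[0,0,0],"claw":1},{"travel":[0,0,0],"dr":[0,0,0],"claw":1}], "grip_force": 30}}

```text
time_s: 3.45
tool_pos: [0.5205, 0.0005, 0.0556]
tool_rot: [180.0, -0.0, 9.8]
force: [-0.0, -0.8, -0.5]
grip_width: 0.0179
```

{"api": "send_rows", "payload": {"series": [{"travel":[-0.3,0,0],"dr":[0,0,0],"claw":1},{"travel":[-1,0,0],"dr":[0,0,0],"claw":1},{"travel":[-2,0,0],"dr":[0,0,0],"claw":1}]}}

```text
time_s: 3.7
tool_pos: [0.5005, -0.0027, 0.0555]
tool_rot: [-180.0, -0.0, 9.8]
force: [1.2, 0.4, 0.5]
grip_width: 0.0147
```

{"api": "send_rows", "payload": {"series": [{"travel":[-1.2,0,0],"dr":[0,0,0],"claw":1},{"travel":[-2.5,0,0],"dr":[0,0,0],"claw":1},{"travel":[-3.8,0,0],"dr":[0,0,0],"claw":1},{"travel":[-4.8,0,0],"dr":[0,0,0],"claw":1},{"travel":[-5,0,0],"dr":[0,0,0],"claw":1},{"travel":[-5,0,0],"dr":[0,0,0],"claw":1}]}}

```text
time_s: 4.2
tool_pos: [0.4506, -0.012, 0.0555]
tool_rot: [179.9, 0.0, 9.8]
force: [0.4, -0.1, 0.1]
grip_width: 0.015
```

```bash
python3 g.py -.132 .175 .087; python3 -c "
from cell import env;import cv2;cv2.imwrite('pics/w3.png',env.read_camera('wrist'))"
```

```text
4.2 [ 0.4506 -0.012   0.0555] [1.7994e+02 2.0000e-02 9.7800e+00] F [ 0.4 -0.1  0.1] 0.014997717861382417
[0.5057 0.0822 0.087 ] (array([ 7.03, -8.35, -3.16]), array([0.06, 0.02, 0.08]))
in box [-0.2022  0.0914  0.0555]
```

View pics/w3.png

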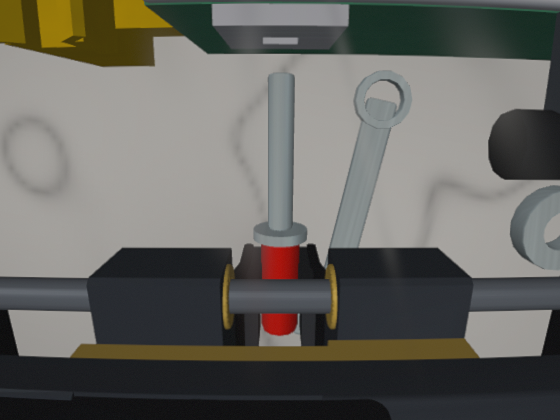

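The pin is clear of the bore and straight in the grip (tip at (281,75), grip end at (280,333)), with no slip. Now lift and carry it over.

{"api": "send_rows", "payload": {"series": [{"travel":[0,0,-1],"dr":[0,0,0],"claw":1},{"travel":[0,0,-2.4],"dr":[0,0,0],"claw":1},{"travel":[0,-1.5,-3.2],"dr":[0,0,0],"claw":1},{"travel":[1,-4,-3.2],"dr":[0,0,0],"claw":1},{"travel":[3,-6.3,-3.2],"dr":[0,0,0],"claw":1},{"travel":[5,-7.8,-3.2],"dr":[0,0,0],"claw":1},{"travel":[6.5,-8.5,-3.2],"dr":[0,0,0],"claw":1},{"travel":[7.1,-8.5,-3.2],"dr":[0,0,0],"claw":1},{"travel":[7.1,-8.5,-3.2],"dr":[0,0,0],"claw":1},{"travel":[7.1,-8.5,-3.2],"dr":[0,0,0],"claw":1}]}}

```text
time_s: 5.08
tool_pos: [0.5065, 0.0844, 0.0874]
tool_rot: [-180.0, 0.1, 9.8]
force: [-0.3, 0.1, -0.4]
grip_width: 0.0149
```

```bash
python3 g.py -.132 .175 .055; python3 -c "
from cell import env;import cv2;cv2.imwrite('pics/w4.png',env.read_camera('wrist'))"
```

```text
5.0833 [0.5065 0.0844 0.0874] [-1.7998e+02  7.0000e-02  9.8300e+00] F [-0.3  0.1 -0.4] 0.01493533678222757
[0.5057 0.0822 0.055 ] (array([-0.11,  0.21,  3.24]), array([-0.02,  0.07,  0.13]))
in box [-0.1309  0.1771  0.0874]
```

View pics/w4.png

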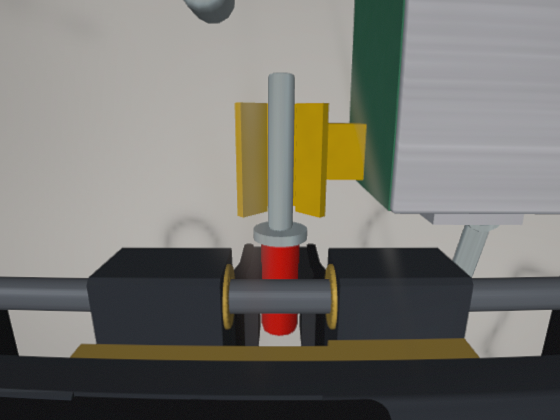

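The shank at column 281 is centred over the notch (block edges at 237 and 328). Lower it and release.

{"api": "send_rows", "payload": {"series": [{"travel":[0,0,0.6],"dr":[0,0,0],"claw":1},{"travel":[0,0,1.4],"dr":[0,0,0],"claw":1},{"travel":[0,0,2.2],"dr":[0,0,0],"claw":1},{"travel":[0,0,2.8],"dr":[0,0,0],"claw":1},{"travel":[0,0,3.2],"dr":[0,0,0],"claw":1},{"travel":[0,0,3.2],"dr":[0,0,0],"claw":1},{"travel":[0,0,3.2],"dr":[0,0,0],"claw":1}]}}

```text
time_s: 5.72
tool_pos: [0.5065, 0.0841, 0.0552]
tool_rot: [180.0, 0.1, 9.8]
force: [-2.9, -1.3, 1.0]
grip_width: 0.0149
```

{"api": "send_rows", "payload": {"series": [{"travel":[0,0,0],"dr":[0,0,0],"claw":2.2},{"travel":[0,0,0],"dr":[0,0,0],"claw":3.5},{"travel":[0,0,0],"dr":[0,0,0],"claw":4.5},{"travel":[0,0,0],"dr":[0,0,0],"claw":4.5},{"travel":[0,0,0],"dr":[0,0,0],"claw":4.5},{"travel":[0,0,-2],"dr":[0,0,0],"claw":4.5},{"travel":[0,0,-4],"dr":[0,0,0],"claw":4.5},{"travel":[0,0,-7],"dr":[0,0,0],"claw":4.5},{"travel":[0,0,-10],"dr":[0,0,0],"claw":6.5},{"travel":[0,0,-12],"dr":[0,0,0],"claw":6.5},{"travel":[0,0,-12],"dr":[0,0,0],"claw":6.5},{"travel":[0,0,-12],"dr":[0,0,0],"claw":6.5}]}}

```text
time_s: 6.72
tool_pos: [0.5078, 0.0845, 0.1767]
tool_rot: [179.9, -0.2, 9.8]
force: [0.3, -0.4, 0.1]
grip_width: 0.0614
```

```bash
python3 g.py -.14 0 .175
python3 - <<'E'
from h import *
from cell import env
c=env.calibration("wrist");im=env.read_camera("wrist");cv2.imwrite("pics/w5.png",im)
p=[.6653,-.0681,.169]
print(proj(c,b2w(p,[[-.153,.175,.074],[-.107,.175,.074],[-.047,.175,.074],[-.106,.175,.091]])).round(1))
E
```

```text
6.7167 [0.5078 0.0845 0.1767] [ 1.7994e+02 -1.6000e-01  9.8100e+00] F [ 0.3 -0.4  0.1] 0.06142283486226615
[ 0.5273 -0.0916  0.175 ] (array([-1.09, 17.69,  0.18]), array([ 0.06, -0.16,  0.11]))
in box [-0.1295  0.1769  0.1767]
[[281.4 239. ]
 [281.7 179. ]
 [282.   92.9]
 [281.8 182. ]]
```

View pics/w5.png

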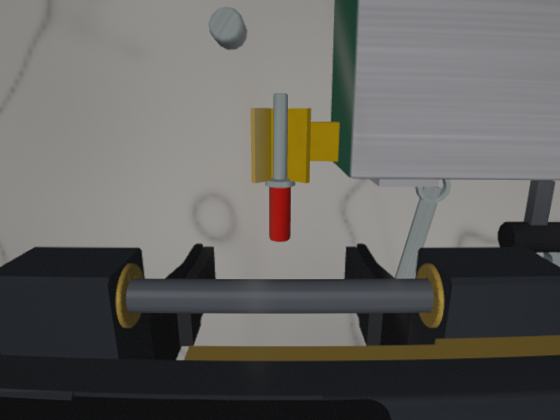

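The pin lies home in the notch: tip (280,94), collar (280,183) and grip end (280,240) all match the predicted positions to about 2 px. Next, over to the handle.

{"api": "send_rows", "payload": {"series": [{"travel":[-0.1,1.5,0],"dr":[0,0,0],"claw":6.5},{"travel":[-0.3,4,0],"dr":[0,0,0],"claw":6.5},{"travel":[-0.6,7.5,0],"dr":[0,0,0],"claw":6.5},{"travel":[-0.8,11,0],"dr":[0,0,0],"claw":6.5},{"travel":[-1,14,0],"dr":[0,0,0],"claw":6.5},{"travel":[-1,16.5,0.5],"dr":[0,0,0],"claw":6.5},{"travel":[-1,17.5,1.5],"dr":[0,0,0],"claw":6.5},{"travel":[-1,17.5,3],"dr":[0,0,0],"claw":6.5},{"travel":[-1,17.5,4],"dr":[0,0,0],"claw":6.5},{"travel":[-1,17.5,4],"dr":[0,0,0],"claw":6.5},{"travel":[-1,17.5,4],"dr":[0,0,0],"claw":6.5}]}}

```text
time_s: 7.68
tool_pos: [0.526, -0.088, 0.1342]
tool_rot: [-179.9, 0.1, 10.0]
force: [-0.2, 0.4, 0.2]
grip_width: 0.065
```

```bash
python3 g.py -.14 0.0015 .085
python3 - <<'E'
from h import *
from cell import env
c=env.calibration("wrist");im=env.read_camera("wrist");cv2.imwrite("pics/w6.png",im)
p=[.6653,-.0681,.169]
print(proj(c,b2w(p,[[-.14,0.02,.104],[-.14,-.02,.104],[-.151,0,.104],[-.1,0,.106]])).round(1))
E
```

```text
7.6833 [ 0.526  -0.088   0.1342] [-1.799e+02  1.400e-01  9.960e+00] F [-0.2  0.4  0.2] 0.06498160087751235
[ 0.527  -0.0902  0.085 ] (array([0.08, 0.24, 4.92]), array([-0.1 ,  0.14,  0.26]))
in box [-0.1407  0.0038  0.1342]
[[249.8 241.2]
 [322.4 241.6]
 [285.9 259.9]
 [286.8 169.9]]
```

View pics/w6.png

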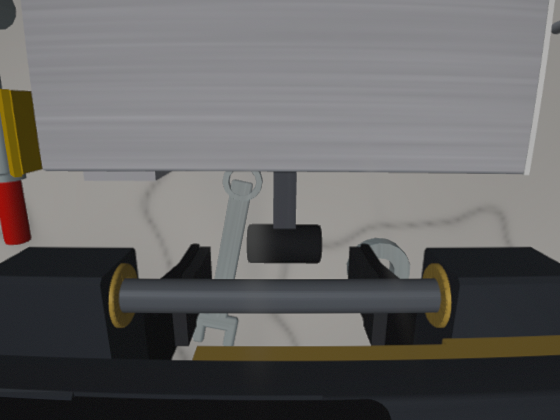

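The handle spans 247 to 321 (centre 284), about 2.5 mm right of the finger centre, which agrees with the model. Descend and pinch.

{"api": "send_rows", "payload": {"series": [{"travel":[0.05,0.2,0.6],"dr":[0,0,0.2],"claw":6.5},{"travel":[0.05,0.2,1.8],"dr":[0,0,0.2],"claw":6.5},{"travel":[0.05,0.2,3.2],"dr":[0,0,0.2],"claw":6.5},{"travel":[0.05,0.2,4.4],"dr":[0,0,0.2],"claw":6.5},{"travel":[0.05,0.2,4.9],"dr":[0,0,0.2],"claw":6.5},{"travel":[0.05,0.2,4.9],"dr":[0,0,0.2],"claw":6.5},{"travel":[0.05,0.2,4.9],"dr":[0,0,0.2],"claw":3},{"travel":[0.05,0.2,4.9],"dr":[0,0,0.2],"claw":3},{"travel":[0.05,0.2,4.9],"dr":[0,0,0.2],"claw":3},{"travel":[0.05,0.2,4.9],"dr":[0,0,0.2],"claw":3},{"travel":[0.05,0.2,4.9],"dr":[0,0,0.2],"claw":3},{"travel":[0.05,0.2,4.9],"dr":[0,0,0.2],"claw":3}], "grip_force": 40}}

```text
time_s: 8.73
tool_pos: [0.5279, -0.0901, 0.0869]
tool_rot: [-179.9, -0.0, 9.7]
force: [-0.2, 4.4, 2.1]
grip_width: 0.0395
```

```bash
cat > arc.py <<'E'
from h import *
from cell import env
import sys
p=[.6653,-.0681,.169]
o=env.get_obs();t,r=tool(o);a=np.arctan2(.004,.240);L=np.hypot(.24,.004)
# displacement from shut to theta, box frame, then tool axes (assume down, tool x = box x)
for th in map(float,sys.argv[1:]):
    d=L*np.array([np.cos(a)-np.cos(a+th),0,np.sin(a+th)-np.sin(a)])
    print(th,(r.inv().apply(R.from_euler('z',p[2]).apply(d))*100).round(2))
E
python3 g.py;python3 arc.py .06 .12 .18 .24 .3 .36 .42 .48 .54 .6 .64 .68 .72
```

```text
8.7333 [ 0.5279 -0.0901  0.0869] [-1.7991e+02 -3.0000e-02  9.6600e+00] F [-0.2  4.4  2.1] 0.03946945258006552
in box [-0.1391  0.0015  0.0869]
0.06 [ 0.07 -0.   -1.44]
0.12 [ 0.22 -0.   -2.87]
0.18 [ 0.46 -0.01 -4.29]
0.24 [ 0.79 -0.01 -5.69]
0.3 [ 1.19 -0.01 -7.07]
0.36 [ 1.68 -0.01 -8.43]
0.42 [ 2.25 -0.02 -9.75]
0.48 [  2.9   -0.02 -11.04]
0.54 [  3.63  -0.02 -12.28]
0.6 [  4.42  -0.02 -13.48]
0.64 [  5.    -0.02 -14.25]
0.68 [  5.6   -0.03 -15.  ]
0.72 [  6.23  -0.03 -15.72]
```

{"api": "send_rows", "payload": {"series": [{"travel":[0.02,0,-0.5],"dr":[0,0,0],"claw":3},{"travel":[0.07,0,-1.4],"dr":[0,0,0],"claw":3},{"travel":[0.2,0,-2.8],"dr":[0,0,0],"claw":3},{"travel":[0.46,0,-4.3],"dr":[0,0,0],"claw":3},{"travel":[0.79,0,-5.7],"dr":[0,0,0],"claw":3},{"travel":[1.19,0,-7.07],"dr":[0,0,0],"claw":3},{"travel":[1.19,0,-7.07],"dr":[0,0,0],"claw":3}]}}

```text
time_s: 9.32
tool_pos: [0.5391, -0.0882, 0.1585]
tool_rot: [-179.9, 0.1, 9.7]
force: [-1.3, 5.0, -5.3]
grip_width: 0.0396
```

{"api": "send_rows", "payload": {"series": [{"travel":[0.25,0,-0.7],"dr":[0,0,0],"claw":3},{"travel":[0.75,0,-2],"dr":[0,0,0],"claw":3},{"travel":[1.38,0,-3.33],"dr":[0,0,0],"claw":3},{"travel":[2.07,0,-4.6],"dr":[0,0,0],"claw":3},{"travel":[2.83,0,-5.82],"dr":[0,0,0],"claw":3},{"travel":[3.6,0,-6.97],"dr":[0,0,0],"claw":3},{"travel":[4.1,0,-7.6],"dr":[0,0,0],"claw":3},{"travel":[4.41,0,-7.93],"dr":[0,0,0],"claw":3},{"travel":[4.41,0,-7.93],"dr":[0,0,0],"claw":3},{"travel":[4.41,0,-7.93],"dr":[0,0,0],"claw":3}]}}

```text
time_s: 10.15
tool_pos: [0.5801, -0.0812, 0.2348]
tool_rot: [-179.8, 0.4, 9.7]
force: [-6.2, 4.5, -5.4]
grip_width: 0.0396
```

```bash
python3 g.py
python3 - <<'E'
from cell import env
import cv2
im=env.read_camera("scene");cv2.imwrite("pics/s2.png",im)
cv2.imwrite("pics/s2c.png",cv2.resize(im[160:300,195:345],None,fx=5,fy=4.25*5/4.25,interpolation=cv2.INTER_CUBIC)[:600*1])
t=env.read_camera("top");cv2.imwrite("pics/t2.png",t)
E
```

```text
10.15 [ 0.5801 -0.0812  0.2348] [-179.84    0.44    9.68] F [-6.2  4.5 -5.4] 0.03964213942547985
in box [-0.0862  0.0014  0.2348]
```

View pics/s2c.png

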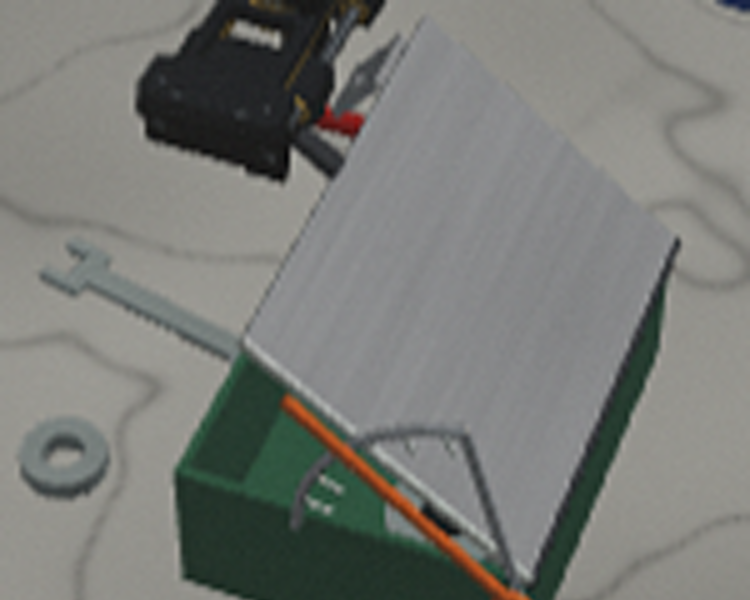

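Scene crop: lid front corners at (244,343) right and (425,18) left, pointer tip at (286,402). The lid is still a little off the pointer line, so I work out both angles from the same picture.

```bash
cat > ang.py <<'E'
from h import *
from cell import env
from scipy.optimize import least_squares
import sys
p=[.6653,-.0681,.169]
cs=env.calibration("scene");ct=env.calibration("top")
def on(th,r,y,h):return [.1-r*np.cos(th)+h*np.sin(th)*1, y, .1+r*np.sin(th)+h*np.cos(th)]
def mask(im):
    hsv=cv2.cvtColor(im,cv2.COLOR_BGR2HSV);return cv2.inRange(hsv,(5,150,110),(18,255,255))
def pang(c,im,roi):
    x0,x1,y0,y1=roi;m=mask(im)[y0:y1,x0:x1];P=np.argwhere(m>0)[:,::-1]+[x0,y0]
    # bar centreline rendered, least squares perpendicular distance of the pixels (tip part)
    def f(q):
        L=proj(c,b2w([p[0]+q[1],p[1]+q[2],p[2]],[on(q[0],.03,-.148,0),on(q[0],.17,-.148,0)]));d=L[1]-L[0];n=np.array([-d[1],d[0]])/np.hypot(*d)
        return np.r_[(P-L[0])@n,np.array(q[1:])*3e3]
    s=least_squares(f,[.7,0,0]);return s.x,len(P),np.std(s.fun)
im=cv2.imread(sys.argv[1]);print("pointer scene line",pang(cs,im,(245,305,225,290)))
tip=np.array(eval(sys.argv[2]));fr=np.array(eval(sys.argv[3]));fl=np.array(eval(sys.argv[4]))
print("tip",least_squares(lambda q:(proj(cs,b2w(p,on(q[0],.17,-.148,0)))-tip).ravel(),.7).x)
for h in(.003,.006):
  for n,y,u in(("fr",-.13,fr),("fl",.13,fl)):
    s=least_squares(lambda q:(proj(cs,b2w(p,on(q[0],.2,y,h)))-u).ravel(),.7);print(h,n,s.x,s.fun.round(2))
s=least_squares(lambda q:np.r_[(proj(cs,b2w(q[2:5],on(q[0],.17,-.148,0)))-tip).ravel(),(proj(cs,b2w(q[2:5],on(q[1],.2,-.13,.006)))-fr).ravel(),(proj(cs,b2w(q[2:5],on(q[1],.2,.13,.006)))-fl).ravel(),(q[2:5]-p)*[500,500,300]],[.7,.7]+p);print("joint",s.x)
o=env.get_obs();t,_=tool(o);b=R.from_euler('z',-p[2]).apply(t-[p[0],p[1],0])
for z0 in(.085,.0869):print("arm angle",np.arctan2(b[2]-z0+.004,.24-.0391-.0-(b[0]+.1-.0)+0+.0+(.0)) if 0 else np.arctan2(b[2]-z0+.004,.1-b[0]+.0009*1)-np.arctan2(.004,.24))
E
python3 ang.py pics/s2.png "[286/5+195,402/5+160]" "[244/5+195,343/5+160]" "[425/5+195,18/5+160]"
```

```text
pointer scene line (array([7.45612571e-01, 5.17102263e-04, 1.58783241e-03]), 146, np.float64(0.9248655543362477))
tip [0.7529255]
0.003 fr [0.67753959] [-0.44 -0.77]
0.003 fl [0.65678845] [-0.63 -0.88]
0.006 fr [0.66271705] [-0.46 -0.79]
0.006 fl [0.64189321] [-0.65 -0.9 ]
joint [ 0.74643439  0.64863434  0.66700863 -0.06858817  0.16953563]
arm angle 0.6706297607664736
arm angle 0.6645358779298906
```

{"api": "send_rows", "payload": {"series": [{"travel":[0.2,0,-0.25],"dr":[0,0,0],"claw":3},{"travel":[0.5,0,-0.6],"dr":[0,0,0],"claw":3},{"travel":[0.87,0,-1.02],"dr":[0,0,0],"claw":3},{"travel":[1.15,0,-1.32],"dr":[0,0,0],"claw":3},{"travel":[1.27,0,-1.44],"dr":[0,0,0],"claw":3},{"travel":[1.27,0,-1.44],"dr":[0,0,0],"claw":3},{"travel":[1.27,0,-1.44],"dr":[0,0,0],"claw":3},{"travel":[1.27,0,-1.44],"dr":[0,0,0],"claw":3}]}}

```text
time_s: 10.92
tool_pos: [0.5923, -0.0792, 0.2488]
tool_rot: [-179.8, 0.5, 9.7]
force: [-5.5, 4.6, -6.0]
grip_width: 0.0399
```

```bash
python3 g.py
python3 - <<'E'
from cell import env
import cv2,numpy as np
ims=[env.read_camera("scene").astype(float) for _ in range(6)]
im=np.mean(ims,0).astype('uint8');cv2.imwrite("pics/s3.png",im)
cv2.imwrite("pics/s3c.png",cv2.resize(im[215:295,230:310],None,fx=7.5,fy=7.5,interpolation=cv2.INTER_CUBIC))
E
```

```text
10.9167 [ 0.5923 -0.0792  0.2488] [-179.83    0.49    9.67] F [-5.5  4.6 -6. ] 0.03986610627353237
in box [-0.0739  0.0014  0.2488]
```

View pics/s3c.png

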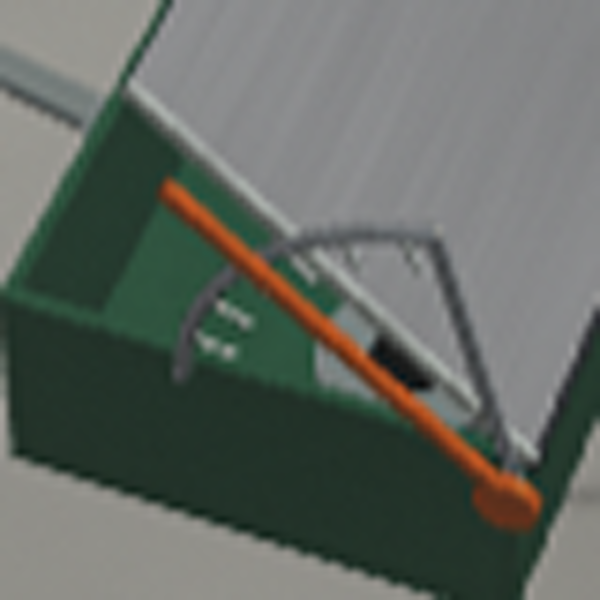

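The stripe, running (130,88) to (535,460), and the pointer, (168,187) to (470,462), are almost parallel. I fit both line directions to sub-pixel accuracy and compare them with the model.

```bash
cat > par.py <<'E'
from h import *
from ang import on
E
python3 - <<'E'
import sys;sys.path.insert(0,'.')
from h import *
from cell import env
p=[.6653,-.0681,.169];cs=env.calibration("scene")
on=lambda th,r,y,h:[.1-r*np.cos(th)+h*np.sin(th),y,.1+r*np.sin(th)+h*np.cos(th)]
im=cv2.imread('pics/s3.png').astype(np.float32)
def ridge(a,b,sig,half,n=60):
    # sub-pixel centroid of the signal across the line a-b, in full pixels
    a,b=np.array(a,float),np.array(b,float);d=(b-a)/np.hypot(*(b-a));nn=np.array([-d[1],d[0]]);s=np.arange(-half,half+.01,.1);out=[]
    for k in np.linspace(0,1,n):
        q=a+(b-a)*k+s[:,None]*nn
        v=cv2.remap(sig,q[None,:,0].astype('f4'),q[None,:,1].astype('f4'),cv2.INTER_LINEAR)[0]
        w=np.clip(v-np.median(v)-.3*(v.max()-np.median(v)),0,None);out.append(a+(b-a)*k+nn*(w@s/w.sum()))
    return np.array(out)
C=lambda x,y:(x/7.5+230-.43,y/7.5+215-.43)
org=im[...,2]-im[...,0]
brt=im.min(2)
Po=ridge(C(180,198),C(455,448),org,3)
Pl=ridge(C(150,108),C(290,236),brt,2); Pl2=ridge(C(320,265),C(470,402),brt,2)
def fit(P):
    for _ in range(4):
        vx,vy,x,y=cv2.fitLine(P.astype('f4'),cv2.DIST_HUBER,0,.01,.01).ravel()
        r=(P-[x,y])@[-vy,vx];P=P[abs(r)<max(.25,2*r.std())]
    return np.degrees(np.arctan2(vy,vx))%180,(x,y),r.std(),len(P)
L=np.vstack([Pl,Pl2]);fo=fit(Po);fl=fit(L);print("pointer",fo);print("stripe",fl, fit(Pl)[0],fit(Pl2)[0])
from scipy.optimize import brentq
def mang(th,y,h,r0,r1):
    q=proj(cs,b2w(p,[on(th,r0,y,h),on(th,r1,y,h)]));d=q[0]-q[1];return np.degrees(np.arctan2(d[1],d[0]))%180
print("pointer th by direction",brentq(lambda t:mang(t,-.148,0,.03,.165)-fo[0],.4,1.1))
print("lid th by direction",brentq(lambda t:mang(t,-.128,.006,.02,.19)-fl[0],.4,1.1))
# perpendicular offset method: image gap with pose and pixel bias cancelling
def off(th,y,h,pt):
    q=proj(cs,b2w(p,[on(th,.02,y,h),on(th,.17,y,h)]));d=q[0]-q[1];d/=np.hypot(*d);return (np.array(pt)-q[0])@[-d[1],d[0]]
for bx in(0,.5,1.):
    print(bx,"by offset: pointer",brentq(lambda t:off(t,-.148,0,fo[1])-bx,.4,1.1),"lid",[round(brentq(lambda t:off(t,-.128,h,fl[1])-bx,.4,1.1),4) for h in(.003,.006)])
E
rm par.py
```

```text
pointer (np.float32(41.856007), (np.float32(279.43967), np.float32(264.08002)), np.float64(0.059877885209346636), 60)
stripe (np.float32(42.644238), (np.float32(266.70673), np.float32(243.28352)), np.float64(0.09727798643908467), 116) 42.586597 42.562614
pointer th by direction 0.727669323889543
lid th by direction 0.7401568645315442
0 by offset: pointer 0.7942896844901973 lid [0.7613, 0.7383]
0.5 by offset: pointer 0.822327272138109 lid [0.7765, 0.7537]
1.0 by offset: pointer 0.8497026942710018 lid [0.7916, 0.7689]
```

```bash
cat > dirs.py <<'E'
from h import *
from cell import env
from scipy.optimize import brentq
p=[.6653,-.0681,.169];cam={n:env.calibration(n) for n in("scene","top")}
on=lambda th,r,y,h:[.1-r*np.cos(th)+h*np.sin(th),y,.1+r*np.sin(th)+h*np.cos(th)]
def ridge(a,b,sig,half,n=60):
    a,b=np.array(a,float),np.array(b,float);d=(b-a)/np.hypot(*(b-a));nn=np.array([-d[1],d[0]]);s=np.arange(-half,half+.01,.1);out=[]
    for k in np.linspace(0,1,n):
        q=(a+(b-a)*k+s[:,None]*nn).astype('f4')
        v=cv2.remap(sig,q[None,:,0],q[None,:,1],cv2.INTER_LINEAR)[0]
        w=np.clip(v-np.median(v)-.3*(v.max()-np.median(v)),0,None);out.append(a+(b-a)*k+nn*(w@s/w.sum()))
    return np.array(out)
def fit(P):
    for _ in range(4):
        vx,vy,x,y=cv2.fitLine(P.astype('f4'),cv2.DIST_HUBER,0,.01,.01).ravel()
        r=(P-[x,y])@[-vy,vx];P=P[abs(r)<max(.25,2*r.std())]
    return np.degrees(np.arctan2(vy,vx))%180,r.std(),len(P)
def mang(c,th,y,h,r0,r1,yaw=0):
    q=proj(c,b2w([p[0],p[1],p[2]+yaw],[on(th,r0,y,h),on(th,r1,y,h)]));d=q[0]-q[1];return np.degrees(np.arctan2(d[1],d[0]))%180
def run(f,kind,segs,which,n,yaw=0):
    im=cv2.imread(f).astype('f4');sig=im[...,2]-im[...,0] if kind=='p' else im.min(2)
    P=np.vstack([ridge(a,b,sig,3 if kind=='p' else 2) for a,b in segs]);F=fit(P);y,h=(-.148,0) if kind=='p' else(-.128,.006)
    a=np.linspace(-.2,1.1,1301);m=np.array([mang(cam[n],t,y,h,.03,.165,yaw) for t in a]);print(which,F,"theta",a[np.argmin(abs(m-F[0]))].round(3));return F[0]
T=lambda x,y,s,o:(x/s+o[0]-.4,y/s+o[1]-.4)
S1=lambda x,y:T(x,y,4.6,(195,170));S2=lambda x,y:T(x,y,5,(195,160));S3=lambda x,y:T(x,y,7.5,(230,215));T1=lambda x,y:T(x,y,4.6,(215,135))
if __name__=="__main__":
    run("pics/scene1.png",'p',[(S1(270,330),S1(445,490))],"pointer scene1","scene")
    run("pics/s2.png",'p',[(S2(296,412),S2(480,578))],"pointer s2","scene")
    run("pics/s3.png",'p',[(S3(180,198),S3(455,448))],"pointer s3","scene")
    run("pics/scene1.png",'l',[(S1(175,388),S1(325,433))],"lid shut","scene")
    run("pics/s2.png",'l',[(S2(256,354),S2(345,432))],"lid s2 (arm .665)","scene")
    run("pics/s3.png",'l',[(S3(150,108),S3(290,236)),(S3(320,265),S3(470,402))],"lid s3 (arm .738)","scene")
    g=run("pics/top1.png",'l',[(T1(556,85),T1(602,380))],"lid top shut","top")
    yaw=brentq(lambda w:mang(cam["top"],0,-.128,.006,.02,.19,w)-g,-.1,.1);print("yaw corr",np.degrees(yaw))
    run("pics/top1.png",'p',[(T1(614,135),T1(645,215))],"pointer top","top",yaw)
    run("pics/t2.png",'p',[(T1(614,135),T1(645,215))],"pointer top2","top",yaw)
E
python3 dirs.py
```

```text
pointer scene1 (np.float32(41.82416), np.float64(0.056832408648771975), 60) theta 0.727
pointer s2 (np.float32(41.822163), np.float64(0.05945185366054843), 60) theta 0.727
pointer s3 (np.float32(41.860863), np.float64(0.05950374652654963), 60) theta 0.728
lid shut (np.float32(17.57402), np.float64(0.1222375330225706), 47) theta -0.001
lid s2 (arm .665) (np.float32(40.28718), np.float64(0.07071072153204805), 60) theta 0.679
lid s3 (arm .738) (np.float32(42.597168), np.float64(0.09612678557178969), 116) theta 0.739
lid top shut (np.float32(80.1974), np.float64(0.07540686486271325), 60) theta -0.014
yaw corr -0.11288901632035571
pointer top (np.float32(68.50926), np.float64(0.04233711826587297), 49) theta 0.72
pointer top2 (np.float32(68.41597), np.float64(0.046910990706288486), 49) theta 0.724
```

The direction method checks out: it reads 0.00 with the lid shut, and the pointer comes out at 0.727 in the scene view and 0.722 in the top view. The lid is at 0.739, so I bring it down about 0.012 rad.

{"api": "send_rows", "payload": {"series": [{"travel":[-0.1,0,0.1],"dr":[0,0,0],"claw":3},{"travel":[-0.19,0,0.2],"dr":[0,0,0],"claw":3},{"travel":[-0.19,0,0.2],"dr":[0,0,0],"claw":3},{"travel":[-0.19,0,0.2],"dr":[0,0,0],"claw":3},{"travel":[-0.19,0,0.2],"dr":[0,0,0],"claw":3},{"travel":[-0.19,0,0.2],"dr":[0,0,0],"claw":3},{"travel":[-0.19,0,0.2],"dr":[0,0,0],"claw":3},{"travel":[-0.19,0,0.2],"dr":[0,0,0],"claw":3}]}}

```text
time_s: 11.88
tool_pos: [0.5908, -0.0794, 0.2472]
tool_rot: [-179.8, 0.4, 9.7]
force: [-6.1, 3.7, -4.7]
grip_width: 0.0395
```

```bash
python3 g.py
python3 - <<'E'
from dirs import *
im=np.mean([env.read_camera("scene").astype(float) for _ in range(8)],0).astype('uint8');cv2.imwrite("pics/s4.png",im)
run("pics/s4.png",'p',[(S3(180,198),S3(455,448))],"pointer s4","scene")
run("pics/s4.png",'l',[(S3(150,110),S3(290,238)),(S3(320,267),S3(470,403))],"lid s4","scene")
cv2.imwrite("pics/t4.png",env.read_camera("top"))
run("pics/t4.png",'p',[(T1(614,135),T1(645,215))],"pointer top4","top",-.00197)
o=env.get_obs();print(o["time_s"],o["tool_pos"],o["joint_velocities"].round(2))
cv2.imwrite("pics/t4c.png",cv2.resize(cv2.imread("pics/t4.png")[135:285,190:390],None,fx=4,fy=4,interpolation=cv2.INTER_CUBIC))
E
```

```text
11.8833 [ 0.5908 -0.0794  0.2472] [-179.84    0.41    9.68] F [-6.1  3.7 -4.7] 0.03951835514354661
in box [-0.0753  0.0014  0.2472]
pointer s4 (np.float32(41.819992), np.float64(0.05912870506360259), 60) theta 0.727
lid s4 (np.float32(42.21879), np.float64(0.09691758019222153), 115) theta 0.729
pointer top4 (np.float32(68.43116), np.float64(0.04172140856914078), 49) theta 0.723
12.3333 [ 0.59079523 -0.07944141  0.24715081] [ 0.04  0.1  -0.03  0.1   0.01  0.04 -0.01]
```

View pics/t4c.png

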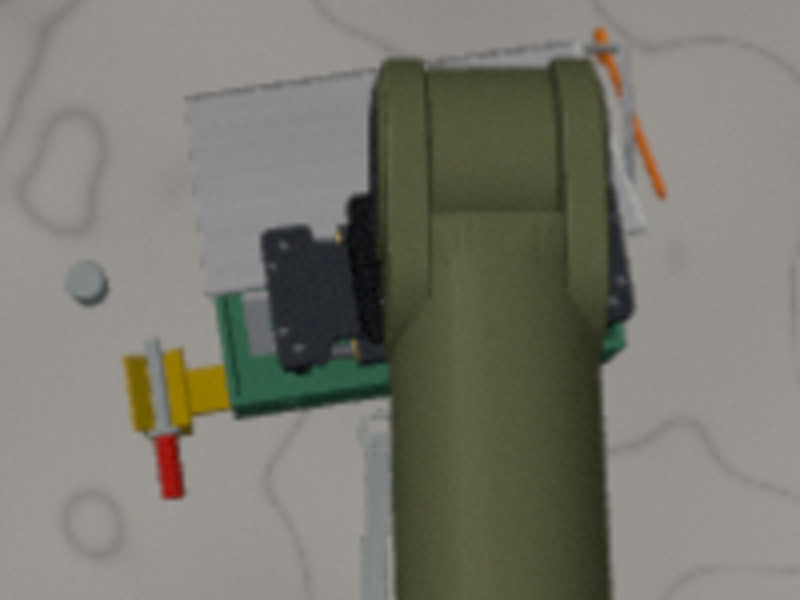

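The top view shows the pin still lying in the notch (about (165,420)), the lid held open, and the pointer at (630,115) unmoved and parallel to the lid's edge. Handing in.

```bash
python3 -c "
from cell import env;print(env.sign_off())"
```

```text
the job is handed in; nothing more can be done
None
```

I drew the pin out, laid it in the yellow notch and let go of it with the lid still shut. Then I pinched the handle end to end and lifted the lid to the pointer. I handed in at about 12.3 s, still gripping with 40 N and with the arm at rest.

- **Lid angle:** in the scene camera the lid reads 0.729 rad and the pointer 0.727. The top camera reads the pointer at 0.723. The same method read 0.00 with the lid shut.
- **Pointer:** it reads the same as before the lift, to within 0.004 rad, so it has not moved.
- **Pin:** the wrist picture after release put it within about 2 px of the fully-home position, and the last top picture shows it still in the notch.
- **Forces:** every wrist force reading stayed below 10 N.

**Disagreement:** judging the pointer by its position in the picture instead of its direction gave 0.75 to 0.79. That depends on the exact height of the pivot and on camera offset, so I trusted the direction readings.

I viewed 13 pictures, three over the budget of 10.

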